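Set the stock tags at the ice-cream counter

TASK

Update the stock tags on the board at the ice-cream counter: push flaps over with a light touch of the fingertips so that only the tags in front of full bins show their green face, and the tags in front of bins that are not full show red. Do not pinch or force the tags, pick nothing up, and leave the bins and everything else where they are.

Things in the scene. Friction and masses are not known exactly. Their poses are not given: they have to be found in the camera images.
- board: flat wooden stock board 100 (x) x 640 (y) x 12 mm thick, fixed on the counter; origin at the centre of its underside, at counter height. Four tags stand on it in a row along its y axis, 160 mm apart; its +x points to the row of bins.
- tag_a: stock tag fixed on the board: black V-shaped stand with a hinged flap. Origin: centre of its underside, on the board's top, 12 mm above the counter; x points to its own bin (centre about 145 mm ahead), y left, z up. Hinge along x, 22 mm above the origin. The V's cheeks end 32 mm to each side, 49 mm above the origin: a fingertip crossing 58 mm above the origin clears them and meets the flap.
- flap_a (a joint): flap of tag_a, 60 mm wide, 67 mm hinge to free edge, 3 mm thick, bare white strip at the free edge. 0 rad: leans to the tag's +y, red face up; 1.466: leans to -y, green face up. It rests 48 degrees above level, free edge 45 mm to the side, 72 mm above the tag's origin. Turns freely (under 1 N); pushed past upright (0.733) it falls over to the other side by itself.
- tag_b: stock tag fixed on the board: black V-shaped stand with a hinged flap. Origin: centre of its underside, on the board's top, 12 mm above the counter; x points to its own bin (centre about 145 mm ahead), y left, z up. Hinge along x, 22 mm above the origin. The V's cheeks end 32 mm to each side, 49 mm above the origin: a fingertip crossing 58 mm above the origin clears them and meets the flap.
- flap_b (a joint): flap of tag_b, 60 mm wide, 67 mm hinge to free edge, 3 mm thick, bare white strip at the free edge. 0 rad: leans to the tag's +y, red face up; 1.466: leans to -y, green face up. It rests 48 degrees above level, free edge 45 mm to the side, 72 mm above the tag's origin. Turns freely (under 1 N); pushed past upright (0.733) it falls over to the other side by itself.
- tag_c: stock tag fixed on the board: black V-shaped stand with a hinged flap. Origin: centre of its underside, on the board's top, 12 mm above the counter; x points to its own bin (centre about 145 mm ahead), y left, z up. Hinge along x, 22 mm above the origin. The V's cheeks end 32 mm to each side, 49 mm above the origin: a fingertip crossing 58 mm above the origin clears them and meets the flap.
- flap_c (a joint): flap of tag_c, 60 mm wide, 67 mm hinge to free edge, 3 mm thick, bare white strip at the free edge. 0 rad: leans to the tag's +y, red face up; 1.466: leans to -y, green face up. It rests 48 degrees above level, free edge 45 mm to the side, 72 mm above the tag's origin. Turns freely (under 1 N); pushed past upright (0.733) it falls over to the other side by itself.
- tag_d: stock tag fixed on the board: black V-shaped stand with a hinged flap. Origin: centre of its underside, on the board's top, 12 mm above the counter; x points to its own bin (centre about 145 mm ahead), y left, z up. Hinge along x, 22 mm above the origin. The V's cheeks end 32 mm to each side, 49 mm above the origin: a fingertip crossing 58 mm above the origin clears them and meets the flap.
- flap_d (a joint): flap of tag_d, 60 mm wide, 67 mm hinge to free edge, 3 mm thick, bare white strip at the free edge. 0 rad: leans to the tag's +y, red face up; 1.466: leans to -y, green face up. It rests 48 degrees above level, free edge 45 mm to the side, 72 mm above the tag's origin. Turns freely (under 1 N); pushed past upright (0.733) it falls over to the other side by itself.
- bin_cones_full: grey open bin 155 (x) x 115 (y) x 65 mm, loose, in the row behind the board; it belongs to the tag straight in front of it (nearest tag). Origin under its centre. FULL: six wafer cones stand in it, tops 92 mm above the counter.
- bin_tubs_full: grey open bin 155 (x) x 115 (y) x 65 mm, loose, in the row behind the board; it belongs to the tag straight in front of it (nearest tag). Origin under its centre. FULL: six white and blue paper tubs stand in it, tops 87 mm above the counter.
- bin_cones_low: grey open bin 155 (x) x 115 (y) x 65 mm, loose, in the row behind the board; it belongs to the tag straight in front of it (nearest tag). Origin under its centre. NOT full: a single wafer cone lies in it.
- bin_empty: grey open bin 155 (x) x 115 (y) x 65 mm, loose, in the row behind the board; it belongs to the tag straight in front of it (nearest tag). Origin under its centre. NOT full: empty.
- metal_cup: loose steel cup, 60 mm across, 70 mm tall, near the board on the robot's side; origin at the centre of its foot. Leave alone.
- topping_jar: loose jar with red cap, 44 mm across, 60 mm tall, near the board on the robot's side; origin at the centre of its foot. Leave alone.
- spatula: loose spatula lying on the counter, off to the right; leave alone.
- sauce_bottle: loose red sauce bottle, 60 mm across, 140 mm tall, off to the left; origin at its foot. Leave alone.
- napkins: loose white block of napkins 110 x 110 x 50 mm, off to the right; origin under its centre. Leave alone.
- sundae_dish: loose amber glass dish, 90 mm across, 60 mm tall, off to the left; origin at its foot. Leave alone.

How it is judged:
At the end, for the whole second after the job is handed in: Each tag whose bin is full has its flap fully over to the green side (joint above 1.34 rad), each tag whose bin is not full has it fully over to the red side (below 0.12 rad), and all flaps are at rest (((horizontal distance between any of bin_cones_full, bin_tubs_full and tag_a below 0.175 m and value of joint flap_a above 1.34 rad) or (horizontal distance between any of bin_cones_low, bin_empty and tag_a below 0.175 m and value of joint flap_a below 0.12 rad)) and velocity of joint flap_a between -0.2 and 0.2 rad/s and ((horizontal distance between any of bin_cones_full, bin_tubs_full and tag_b below 0.175 m and value of joint flap_b above 1.34 rad) or (horizontal distance between any of bin_cones_low, bin_empty and tag_b below 0.175 m and value of joint flap_b below 0.12 rad)) and velocity of joint flap_b between -0.2 and 0.2 rad/s and ((horizontal distance between any of bin_cones_full, bin_tubs_full and tag_c below 0.175 m and value of joint flap_c above 1.34 rad) or (horizontal distance between any of bin_cones_low, bin_empty and tag_c below 0.175 m and value of joint flap_c below 0.12 rad)) and velocity of joint flap_c between -0.2 and 0.2 rad/s and ((horizontal distance between any of bin_cones_full, bin_tubs_full and tag_d below 0.175 m and value of joint flap_d above 1.34 rad) or (horizontal distance between any of bin_cones_low, bin_empty and tag_d below 0.175 m and value of joint flap_d below 0.12 rad)) and velocity of joint flap_d between -0.2 and 0.2 rad/s); the robot touches nothing.
It fails at once if a bin or another loose thing was moved more than 20 mm or lifted (distance of any of bin_cones_full, bin_tubs_full, bin_cones_low, bin_empty, metal_cup, topping_jar, spatula, sauce_bottle, napkins, sundae_dish from where it was at the start of the episode above 0.02 m).
It fails at once if a tag was pinched or pushed hard (over 15 N) (contact force between the fingers and tag_a above 15 N or contact force between the fingers and tag_b above 15 N or contact force between the fingers and tag_c above 15 N or contact force between the fingers and tag_d above 15 N).
It also fails if it takes over 51 s, if anything falls off the work surface, if the arm or the gripper's body presses on something with over 40 N, if the wrist force passes 120 N, or if a joint passes its speed limit or range.

ROBOT

A 6-joint arm with a two-finger parallel gripper is mounted at the origin on the work surface. World frame = base frame: x ahead of the robot, y to its left, z up, the work surface at z = 0. Lengths are in m, angles in rad, forces in N, time in s.
With the tool pointing down it reaches from about 0.4 to 0.925 m from the base axis. Payload 12.5 kg.
Tool frame: the origin (TCP) lies at the very end of the fingers, on their centre line; the grasp point (between the pads) lies 19 mm behind it (grip_depth is the distance from the TCP to the grasp point, in m); z points along the fingers, x is the direction in which the jaws open and shut, and the axes are right-handed (so a half turn about z gives the same grasp; the last joint's range is limited). The gripper opens to 95 mm and grips with 3 to 60 N. Pads are 20 mm wide; open, the fingers measure 119 mm over their backs; the gripper's body (75 mm by 180 mm) begins 59 mm behind the grasp point.
Start: joints at [-1.382, 0.491, 1.559, -0, 1.092, -0.106], TCP at [0.182, -0.598, 0.215] pointing down, gripper open.
Joint ranges: [-3.1, 3.1], [-0.84, 2.19], [0.05, 2.79], [-1.13, 4.28], [0.06, 2.93], [-2.69, 2.69]. Speed limits (rad/s): [2.22, 2.22, 2.79, 3.14, 3.14, 3.14].

INTERFACE

Orientations are given as a unit quaternion [w, x, y, z].
In Python, from rig import observe, grab_frame, camera_model, finish_job, spot_in, grip_depth gives the robot as it stands.
- The arm moves only by the shell command python3 -m pendant 'ROWS' [FORCE]. ROWS is JSON, a list of rows, each a list of 7 numbers: the turn, a rotation vector about the tool's x, y, z in degrees, then the shift along the tool's x, y, z in units of 25 mm (1.0 is 25 mm), then the opening, from 0 (shut) to 1 (fully open). A call has 1 to 12 rows; each row is the pose to reach, as a shift and turn from the pose commanded when the call began, along the tool's axes at that moment; what a row does not reach only later rows make up. A row lasts 1/12 s, in which the tool goes at most 41.7 mm and 7.16 degrees, less where a joint would pass 70% of its speed; a pose out of reach is approached as far as the arm can. A call with a gripper value outside its range is refused whole. The fingers move at their own pace and stop on an object; FORCE is the grip in N (left out, the last holds). Time passes only in rows, so rows that repeat a pose let the fingers close. It gives the time, the measured TCP pose, the force and the opening at its end, in the units of the state.
- observe(): the state, without advancing time (a new reading comes with each control period).
- grab_frame(name): name is "scene" or "top" or "wrist"; returns the picture (400x640x3 uint8, red, green, blue); there is no depth.
- camera_model(name): a dict with "intrinsics" (3x3 intrinsics, pixels), "R" (3x3) and "t" (3): a world point X has camera coordinates R X + t; the wrist camera has in their place "mount" (4x4, takes a point from camera to tool coordinates, whose origin is the TCP and whose axes are the tool frame's). Camera axes: x right, y down, z forward; pixel columns grow to the right and rows downward; lengths in m; the calibration is good to about 2 mm. A picture is of the moment at which its call begins: read the wrist's pose just before it. camera_model takes no time and is no camera call.
- finish_job(): hands the job in, once; it reports no verdict.
Trained networks look in the newest picture that a camera, given by its name, has taken for a name from the list of things; names that differ only in an ending like _2 or _b are one class to them, and where a whole thing is asked for, a point or a joint stands for the part that bears it (a point fixed in the world has none). Each returns a list of dicts, best first, with "p" (0 to 1); they miss things now and then, are a little off and sometimes report something else, mostly with a low value. They report only what shows in the picture. A call takes as long as a camera call.
- spot_in(camera, name): "bbox" ([left, top, right, bottom] in pixels, round what is visible of it).
The state is a dict: "time": time; "joint_pos": joint angles; "qvel": joint speeds; "effort": joint torques, N m; "tcp_pos": TCP position; "eef_rot": TCP orientation; "ft_force": force on the tool from outside, world axes, zero at the start; "moment": the same for the moment, N m; "opening": opening from 0.0 (shut) to 1.0 (fully open).
Only numpy, scipy, OpenCV 4.12 (cv2) and the standard library are available. Lean on these libraries where they do the work, as an engineer would, in place of code of your own. Each camera call takes 0.05 s, during which the arm holds its last target.

## Working session

There is one attempt and no reset: what is moved stays moved. The work goes in short steps, Python scripts to look and compute and a shell command to move; the robot and the scene stay as the last step left them, time stands still between calls to the robot, and variables do not carry over. Pictures are saved under pics/ and viewed, and the job is handed in when it is done.

```bash
mkdir -p pics
python3 - <<'E'
from rig import *
import cv2
for n in ("scene","top"):
    cv2.imwrite(f"pics/{n}0.png",grab_frame(n)[:,:,::-1])
s=observe();print(s)
for n in ("scene","top","wrist"):print(n,camera_model(n))
E
```

```text
{'time': 0.1, 'joint_pos': array([-1.38161119e+00,  4.91475054e-01,  1.55936284e+00, -9.10539715e-06,
        1.09170488e+00, -1.05602449e-01]), 'qvel': array([-0.00022494, -0.00205444, -0.00184415,  0.00034604,  0.00148449,
       -0.00048944]), 'effort': array([ 2.09093691e-03, -6.13625765e+01, -2.58605200e+01,  6.93786121e-02,
        4.70395829e-02, -5.72679551e-05]), 'tcp_pos': array([ 0.18156497, -0.59783293,  0.21414408]), 'eef_rot': array([-3.18616813e-04,  8.03287102e-01, -5.95591812e-01, -3.52392728e-04]), 'ft_force': array([-0.17754137,  0.75762805,  0.09829891]), 'moment': array([ 0.04104283, -0.01977176, -0.02165177]), 'opening': 1.0015733063970809}
scene {'intrinsics': array([[481.05935134,   0.        , 325.56536133],
       [  0.        , 481.05935134, 203.28456148],
       [  0.        ,   0.        ,   1.        ]]), 'R': array([[-0.81573951,  0.57821849, -0.01524594],
       [ 0.37269607,  0.50527011, -0.77833139],
       [-0.44234228, -0.64059776, -0.62766855]]), 't': array([ 0.44622776, -0.13516158,  1.63660999])}
top {'intrinsics': array([[501.77586581,   0.    
[... 155 characters left out ...]
9987601,  0.01239523],
       [-0.99810962, -0.01044605, -0.06056449],
       [ 0.06068646, -0.01178357, -0.99808732]]), 't': array([-0.04696959,  0.50842621,  1.75428456])}
wrist {'intrinsics': array([[310.92148981,   0.        , 317.61093797],
       [  0.        , 310.92148981, 199.09805122],
       [  0.        ,   0.        ,   1.        ]]), 'mount': array([[ 9.99999451e-01, -7.57871932e-04,  7.23249749e-04,
        -4.46957497e-04],
       [ 5.07476676e-04,  9.54424570e-01,  2.98451809e-01,
        -8.55111807e-02],
       [-9.16475579e-04, -2.98451278e-01,  9.54424431e-01,
        -1.70055634e-01],
       [ 0.00000000e+00,  0.00000000e+00,  0.00000000e+00,
         1.00000000e+00]])}
```

View pics/scene0.png

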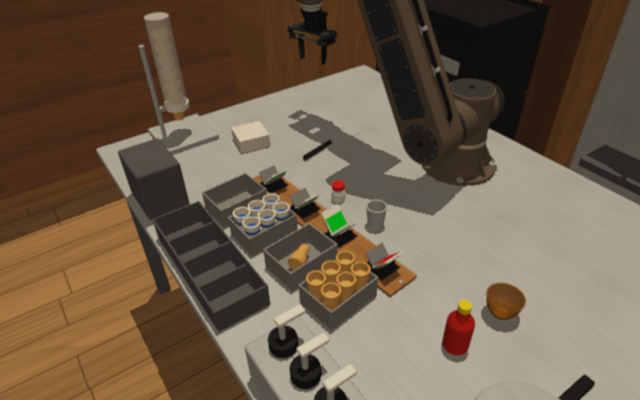

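View pics/top0.png

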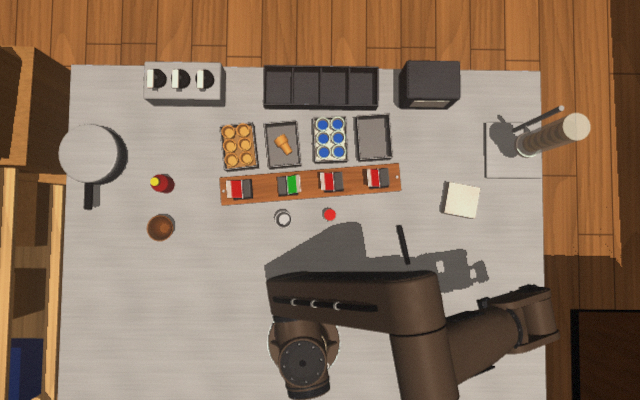

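Run:
```python
from rig import *
for n in ("tag_a","flap_a","board","bin_cones_full","bin_tubs_full","bin_cones_low","bin_empty","metal_cup","topping_jar"):
    print(n,[(round(d['p'],2),[round(float(v)) for v in d['bbox']]) for d in spot_in("top",n)][:5])
```

```text
tag_a [(0.86, [278, 175, 298, 195]), (0.68, [368, 168, 391, 190]), (0.56, [319, 171, 342, 191]), (0.24, [369, 172, 378, 187])]
flap_a [(0.8, [322, 176, 337, 192]), (0.77, [367, 171, 381, 188]), (0.63, [287, 176, 302, 196]), (0.5, [226, 180, 240, 196])]
board [(0.67, [218, 162, 400, 206]), (0.34, [149, 175, 176, 191]), (0.16, [273, 212, 289, 229])]
bin_cones_full [(0.79, [219, 120, 257, 173])]
bin_tubs_full [(0.84, [312, 117, 346, 166]), (0.67, [368, 171, 378, 187]), (0.41, [227, 181, 242, 197])]
bin_cones_low [(0.81, [264, 122, 303, 170]), (0.66, [399, 228, 409, 273]), (0.53, [442, 181, 482, 216])]
bin_empty [(0.87, [352, 114, 393, 161])]
metal_cup [(0.65, [275, 211, 291, 230])]
topping_jar [(0.63, [322, 209, 334, 223])]
```

```bash
cat > h.py <<'E'
import numpy as np
from rig import *
from scipy.spatial.transform import Rotation as Ro
def ray(c,uv,z):
    K,R,t=c['intrinsics'],c['R'],c['t']
    C=-R.T@t; d=R.T@np.linalg.solve(K,[uv[0],uv[1],1]); return C+d*(z-C[2])/d[2]
def proj(c,X):
    p=c['K'] if 0 else c['intrinsics']@(c['R']@np.asarray(X)+c['t']); return p[:2]/p[2]
E
python3 - <<'E'
from h import *
import cv2
im=grab_frame("top"); c=camera_model("top")
hsv=cv2.cvtColor(im,cv2.COLOR_RGB2HSV)
m=((hsv[...,0]<18)&(hsv[...,1]>100)&(hsv[...,2]>60)).astype(np.uint8)
m[:, :215]=0;m[:,405:]=0;m[:160]=0;m[207:]=0
m=cv2.morphologyEx(m,cv2.MORPH_CLOSE,np.ones((15,15)))
m=cv2.morphologyEx(m,cv2.MORPH_OPEN,np.ones((5,5)))
cn=max(cv2.findContours(m,0,2)[0],key=cv2.contourArea)
r=cv2.minAreaRect(cn);b=cv2.boxPoints(r);W=np.array([ray(c,p,.012) for p in b]);print(r,b,W,sep='\n')
ctr=W.mean(0)
e=[(W[i]-W[(i+1)%4]) for i in range(2)];e=max(e,key=np.linalg.norm);print(np.linalg.norm(e))
y=e/np.linalg.norm(e);y*=np.sign(y[1]);print("ctr",ctr,"yaw",np.degrees(np.arctan2(-y[0],y[1])))
x=np.array([y[1],-y[0],0])
big=cv2.resize(im[100:240,205:405,::-1],None,fx=4,fy=4,interpolation=cv2.INTER_CUBIC)
def dot(X,col):
    p=(proj(c,X)+.5-[205,100])*4; cv2.circle(big,tuple(int(v) for v in p),4,col,-1)
for k,off in enumerate((.24,.08,-.08,-.24)):
    T=ctr+y*off; print("tag",k,T)
    dot(T+[0,0,.022],(255,0,255))
    for s in (1,-1):
        for q in (-.03,.03): dot(T+y*.045*s+x*q+[0,0,.072],(255,255,0))
for n in ("metal_cup","topping_jar"):
    bb=spot_in("top",n)[0]['bbox'];print(n,ray(c,[(bb[0]+bb[2])/2,(bb[1]+bb[3])/2],.035))
cv2.imwrite("pics/z1.png",big)
s=observe();print(s['time'],Ro.from_quat(np.roll(s['eef_rot'],-1)).as_matrix())
E
```

```text
((347.7193298339844, 180.6862030029297), (27.88682746887207, 104.16371154785156), 85.33314514160156)
[[294.6757  171.0265 ]
 [398.49405 162.55153]
 [400.76297 190.3459 ]
 [296.9446  198.82088]]
[[ 0.59407819  0.03720072  0.012     ]
 [ 0.62844101 -0.33141376  0.012     ]
 [ 0.52944193 -0.33945478  0.012     ]
 [ 0.49554808  0.02797141  0.012     ]]
0.3702126916994664
ctr [ 0.5618773  -0.15142411  0.012     ] yaw 5.325811597849306
tag 0 [0.53960071 0.08753981 0.012     ]
tag 1 [ 0.55445177 -0.07176947  0.012     ]
tag 2 [ 0.56930283 -0.23107874  0.012     ]
tag 3 [ 0.5841539  -0.39038802  0.012     ]
metal_cup [0.41555744 0.07951143 0.035     ]Traceback (most recent call last):
  File "<stdin>", line 24, in <module>
IndexError: list index out of range
```

Run:
```python
from h import *
import cv2
im=grab_frame("top"); c=camera_model("top")
hsv=cv2.cvtColor(im,cv2.COLOR_RGB2HSV)
m=((hsv[...,0]<18)&(hsv[...,1]>100)&(hsv[...,2]>60)).astype(np.uint8)
m[:, :215]=0;m[:,405:]=0;m[:160]=0;m[207:]=0
m=cv2.morphologyEx(m,cv2.MORPH_OPEN,np.ones((3,3)))
ps=cv2.findNonZero(m)
r=cv2.minAreaRect(ps);b=cv2.boxPoints(r);W=np.array([ray(c,p,.012) for p in b]);print(r,W,sep='\n')
ctr=W.mean(0)
e=[(W[i]-W[(i+1)%4]) for i in range(2)];e=max(e,key=np.linalg.norm);print(np.linalg.norm(e))
y=e/np.linalg.norm(e);y*=np.sign(y[1]);print("ctr",ctr,"yaw",np.degrees(np.arctan2(-y[0],y[1])))
x=np.array([y[1],-y[0],0])
big=cv2.resize(im[100:240,205:405,::-1],None,fx=4,fy=4,interpolation=cv2.INTER_CUBIC)
def dot(X,col):
    p=(proj(c,X)+.5-[205,100])*4; cv2.circle(big,tuple(int(v) for v in p),3,col,-1)
for k,off in enumerate((.24,.08,-.08,-.24)):
    T=ctr+y*off; print("tag",k,T)
    dot(T+[0,0,.022],(255,0,255))
    for s in (1,-1):
        for q in (-.03,.03): dot(T+y*.045*s+x*q+[0,0,.072],(255,255,0))
print("jar",ray(c,[329,215],.06))
cv2.imwrite("pics/z1.png",big)
s=observe();print(s['time'],Ro.from_quat(np.roll(s['eef_rot'],-1)).as_matrix().round(4))
```

```text
((310.0, 182.0), (44.0, 180.0), 90.0)
[[ 0.6303861   0.30200465  0.012     ]
 [ 0.63763146 -0.33678346  0.012     ]
 [ 0.48097995 -0.33672772  0.012     ]
 [ 0.47446849  0.29867287  0.012     ]]
0.6388291961060358
ctr [ 0.5558665  -0.01820841  0.012     ] yaw 0.6498404563101384
tag 0 [0.55314451 0.22177615 0.012     ]
tag 1 [0.55495917 0.06178644 0.012     ]
tag 2 [ 0.55677383 -0.09820327  0.012     ]
tag 3 [ 0.55858849 -0.25819298  0.012     ]
jar [ 0.43854035 -0.08398573  0.06      ]
0.75 [[ 2.906e-01 -9.569e-01  0.000e+00]
 [-9.569e-01 -2.906e-01 -1.000e-04]
 [ 1.000e-04  0.000e+00 -1.000e+00]]
```

View pics/z1.png

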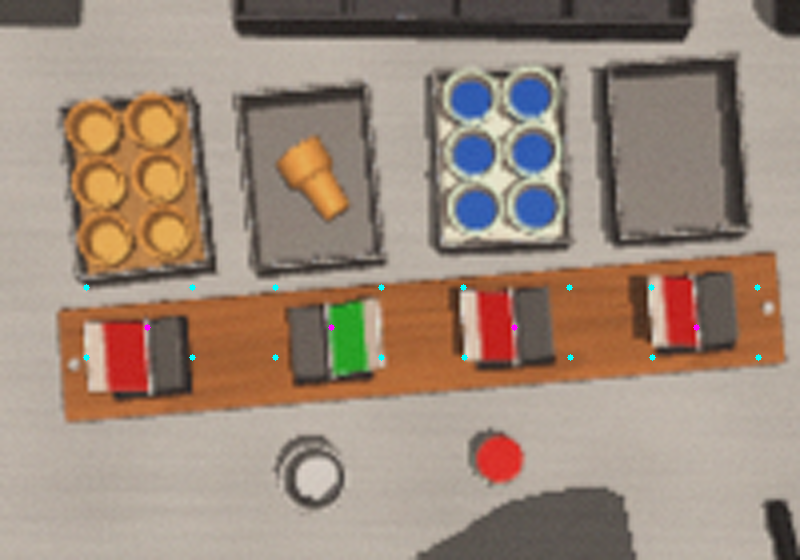

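The board lies turned by about 4.6°, with its corners at (60,310), (776,253), (785,363) and (67,420) in the zoom. From left to right the tags read red/cones full, green/cones low, red/tubs full and red/empty. So tags 1 and 3 must go to green, tag 2 to red, and tag 4 stays.

Run:
```python
from h import *
import cv2
c=camera_model("top")
b=np.array([(60,310),(776,253),(785,363),(67,420)])/4+[204.5,99.5]
W=np.array([ray(c,p,.012) for p in b]);print(W)
ctr=W.mean(0);y=(W[0]+W[3]-W[1]-W[2])/2;print(np.linalg.norm(y),np.linalg.norm(W[0]-W[3]))
y/=np.linalg.norm(y);x=np.array([y[1],-y[0],0]);print("ctr",ctr,"yaw",np.degrees(np.arctan2(-y[0],y[1])))
big=cv2.imread("pics/z1.png")
def dot(X,col):
    p=(proj(c,X)+.5-[205,100])*4; cv2.circle(big,tuple(int(v) for v in p),3,col,-1)
for k,off in enumerate((.24,.08,-.08,-.24)):
    T=ctr+y*off; print("tag",k,T)
    dot(T+[0,0,.022],(255,0,255))
    for q in (-.03,.03): dot(T+y*.045*(-1 if k==1 else 1)+x*q+[0,0,.072],(0,255,0))
cv2.imwrite("pics/z2.png",big)
s=observe();R=Ro.from_quat(np.roll(s['eef_rot'],-1)).as_matrix();p=s['tcp_pos']
def rel(X): return (R.T@(X-p)/.025).round(2)
# desired tool: z down, tool x along board x or y
for name,X in (("tag0 start",ctr+y*(.24+.085)),("t0 end",ctr+y*.24),("t12",ctr+y*0),("t1 end",ctr+y*.08),("t2 end",ctr-y*.08)):
    print(name,X,rel(np.r_[X[:2],.13]))
print("tool x yaw",np.degrees(np.arctan2(R[1,0],R[0,0])))
cv2.imwrite("pics/z2.png",big)
```

```text
[[ 0.5699293   0.30247602  0.012     ]
 [ 0.62773135 -0.33143484  0.012     ]
 [ 0.52978219 -0.33940887  0.012     ]
 [ 0.47275116  0.29424243  0.012     ]]
0.6363765533101781 0.09752631965012193
ctr [ 0.5500485  -0.01853132  0.012     ] yaw 5.176502460143152
tag 0 [0.5283947  0.22048984 0.012     ]
tag 1 [0.54283057 0.0611424  0.012     ]
tag 2 [ 0.55726643 -0.09820503  0.012     ]
tag 3 [ 0.5717023  -0.25755247  0.012     ]
tag0 start [0.52072565 0.30514317 0.012     ] [-30.63 -23.48   3.38]
t0 end [0.5283947  0.22048984 0.012     ] [-27.3  -22.79   3.38]
t12 [ 0.5500485  -0.01853132  0.012     ] [-17.9  -20.84   3.38]
t1 end [0.54283057 0.0611424  0.012     ] [-21.03 -21.49   3.38]
t2 end [ 0.55726643 -0.09820503  0.012     ] [-14.77 -20.19   3.38]
tool x yaw -73.10812567209061
```

View pics/z2.png

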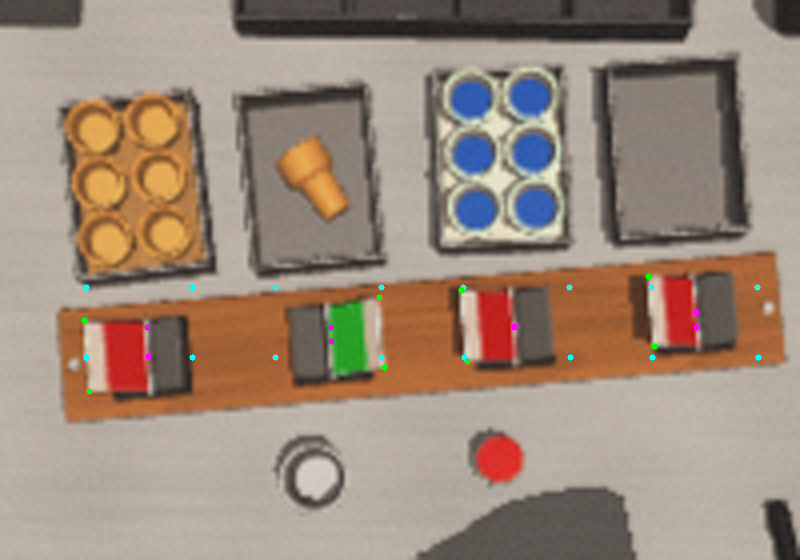

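The projected free edges (green dots) sit on the visible edges of all four flaps. I'll close the gripper and move above the gap between tags 2 and 3.

```bash
python3 -m pendant '[[0,0,2,-0.8,-0.9,0,0],[0,0,4,-1.8,-2,0,0],[0,0,6,-3,-3.4,0,0],[0,0,8,-4.2,-4.8,0,0],[0,0,10,-5.4,-6.2,0,0],[0,0,11.7,-6.6,-7.6,0,0],[0,0,11.7,-7.8,-9,0,0],[0,0,11.7,-9,-10.4,0,0],[0,0,11.7,-9.8,-11.4,0,0],[0,0,11.7,-10.2,-12,0,0],[0,0,11.7,-10.2,-12,0,0],[0,0,11.7,-10.2,-12,0,0]]'
cat >> h.py <<'E'
ctr=np.array([.55005,-.01853,0]);a=np.radians(95.18);yb=np.array([np.cos(a),np.sin(a),0])
def show(*offs):
    s=observe();R=Ro.from_quat(np.roll(s['eef_rot'],-1)).as_matrix();p=s['tcp_pos']
    d=p-ctr
    print("t",s['time'],"along y",d@yb,"x",d@[yb[1],-yb[0],0],"z",p[2],"yawx",np.degrees(np.arctan2(R[1,0],R[0,0])),"tilt",R[:,2].round(3),"F",s['ft_force'].round(1),s['opening'])
    for o,z in offs: print(o,z,(R.T@(ctr+yb*o+[0,0,z]-p)/.025).round(2))
E
python3 -c "
from h import *
show((0,.15),(0,.072),(.325,.15))"
```

```text
time: 1.75
tcp_pos: [0.3954, -0.2657, 0.2149]
eef_rot: [0.0, 0.74, -0.673, 0.0]
ft_force: [0.2, -0.3, 0.2]
opening: 0.216
t 1.75 along y -0.23220256408787196 x -0.17632983056222698 z 0.21485958636913893 yawx -84.60933924872778 tilt [ 0.    -0.001 -1.   ] F [ 0.2 -0.3  0.2] 0.21565392778600828
0 0.15 [-9.26 -7.09  2.59]
0 0.072 [-9.27 -7.09  5.71]
0.325 0.15 [-22.26  -7.13   2.58]
```

```bash
python3 -m pendant '[[0,0,0.2,-0.8,-0.6,0.2,0],[0,0,0.2,-2,-1.5,0.6,0],[0,0,0.2,-3.2,-2.4,1,0],[0,0,0.2,-4.4,-3.3,1.4,0],[0,0,0.2,-5.6,-4.2,1.8,0],[0,0,0.2,-6.8,-5.1,2.1,0],[0,0,0.2,-8,-6,2.4,0],[0,0,0.2,-8.8,-6.7,2.58,0],[0,0,0.2,-9.27,-7.1,2.58,0],[0,0,0.2,-9.27,-7.1,2.58,0],[0,0,0.2,-9.27,-7.1,2.58,0]]'
python3 - <<'E'
from h import *
import cv2
cv2.imwrite("pics/w1.png",grab_frame("wrist")[:,:,::-1])
show((0,.072),(-.095,.072))
E
```

```text
time: 2.67
tcp_pos: [0.5504, -0.0209, 0.1498]
eef_rot: [0.0, 0.737, -0.676, -0.0]
ft_force: [0.5, -0.8, 0.6]
opening: 0.002
t 2.7167 along y -0.0027644378819355856 x -0.0002553236164518133 z 0.1499659387600648 yawx -85.0512797974609 tilt [-0. -0. -1.] F [-0.1 -0.2  0.7] 0.005958262084892828
0 0.072 [-0.11 -0.01  3.12]
-0.095 0.072 [ 3.69 -0.03  3.12]
```

View pics/w1.png

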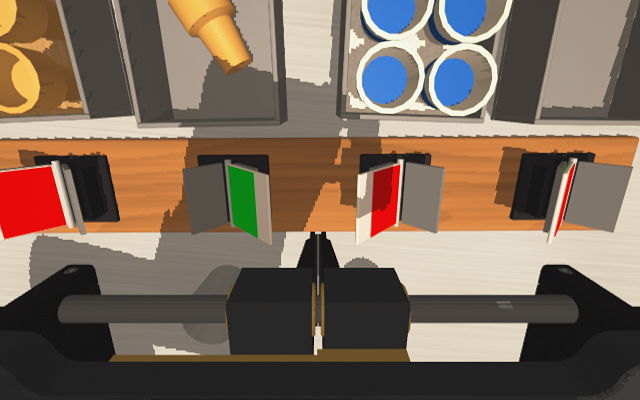

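Fingertips (318,235) are centred between the green flap of tag 2 and the red flap of tag 3, so I'll descend.

```bash
python3 -m pendant '[[0,0,0,-0.1,0,0.5,0],[0,0,0,-0.1,0,1.1,0],[0,0,0,-0.1,0,1.7,0],[0,0,0,-0.1,0,2.3,0],[0,0,0,-0.1,0,2.8,0],[0,0,0,-0.1,0,3.12,0],[0,0,0,-0.1,0,3.12,0],[0,0,0,-0.1,0,3.12,0]]'
python3 -c "
from h import *
show((-.092,.072))"
```

```text
time: 3.38
tcp_pos: [0.55, -0.0185, 0.0723]
eef_rot: [0.0, 0.737, -0.676, -0.0]
ft_force: [0.5, -0.2, 0.6]
opening: 0.005
t 3.3833 along y 4.637785012331911e-05 x -4.82951926350055e-05 z 0.07233077523591433 yawx -85.0808686999726 tilt [-0. -0. -1.] F [ 0.5 -0.2  0.6] 0.004622242141090259
-0.092 0.072 [ 3.68 -0.02  0.01]
```

```bash
python3 -m pendant '[[0,0,0,0.3,0,0,0],[0,0,0,0.6,0,0,0],[0,0,0,0.9,0,0,0],[0,0,0,1.2,0,0,0],[0,0,0,1.5,0,0,0],[0,0,0,1.8,0,0,0],[0,0,0,2.1,0,0,0],[0,0,0,2.4,0,0,0],[0,0,0,2.7,0,0,0],[0,0,0,3.0,0,0,0],[0,0,0,3.3,0,0,0],[0,0,0,3.5,0,0,0]]'
python3 -m pendant '[[0,0,0,0.16,0,0,0],[0,0,0,0.16,0,0,0],[0,0,0,0.16,0,0,0],[0,0,0,0.16,0,0,0]]'
python3 - <<'E'
from h import *
import cv2
cv2.imwrite("pics/w2.png",grab_frame("wrist")[:,:,::-1])
show((-.092,.15),(0,.15))
E
```

```text
time: 4.38
tcp_pos: [0.5579, -0.1057, 0.0721]
eef_rot: [0.0, 0.737, -0.676, 0.0]
ft_force: [-0.3, -0.2, 0.3]
opening: 0.004
time: 4.72
tcp_pos: [0.558, -0.1085, 0.0721]
eef_rot: [0.0, 0.737, -0.676, -0.0]
ft_force: [-0.6, -0.3, -0.8]
opening: 0.005
t 4.7667 along y -0.0902049295149318 x -9.64865061612929e-05 z 0.07213688089228279 yawx -84.98953337821118 tilt [-0. -0. -1.] F [0.3 0.4 0.2] 0.0034558755733809323
-0.092 0.15 [ 0.07 -0.   -3.11]
0 0.15 [-3.61  0.01 -3.11]
```

View pics/w2.png

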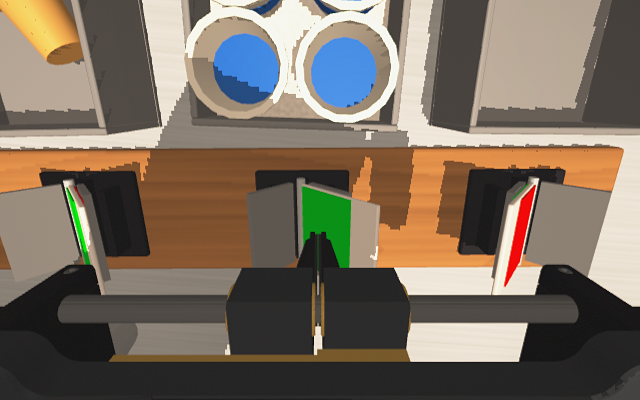

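Tag 3's flap is now over to green (330,220). The path back is clear at this height, so I'll carry on straight to tag 2 and push it toward +y.

```bash
python3 -m pendant '[[0,0,0,-0.4,0,0,0],[0,0,0,-0.9,0,0,0],[0,0,0,-1.4,0,0,0],[0,0,0,-1.9,0,0,0],[0,0,0,-2.4,0,0,0],[0,0,0,-2.9,0,0,0],[0,0,0,-3.3,0,0,0],[0,0,0,-3.6,0,0,0],[0,0,0,-3.9,0,0,0],[0,0,0,-4.2,0,0,0],[0,0,0,-4.5,0,0,0],[0,0,0,-4.8,0,0,0]]'
python3 -m pendant '[[0,0,0,-0.3,0,0,0],[0,0,0,-0.6,0,0,0],[0,0,0,-0.9,0,0,0],[0,0,0,-1.2,0,0,0],[0,0,0,-1.5,0,0,0],[0,0,0,-1.8,0,0,0],[0,0,0,-2.1,0,0,0],[0,0,0,-2.35,0,0,0],[0,0,0,-2.5,0,0,0],[0,0,0,-2.5,0,0,0],[0,0,0,-2.5,0,0,0]]'
python3 - <<'E'
from h import *
import cv2
cv2.imwrite("pics/w3.png",grab_frame("wrist")[:,:,::-1])
show((.092,.14),(.335,.14))
E
```

```text
time: 5.77
tcp_pos: [0.5477, 0.0113, 0.0721]
eef_rot: [0.0, 0.737, -0.676, 0.0]
ft_force: [0.0, -3.0, 1.7]
opening: 0.004
time: 6.68
tcp_pos: [0.5422, 0.0732, 0.0721]
eef_rot: [0.0, 0.737, -0.676, 0.0]
ft_force: [0.7, -0.7, 0.8]
opening: 0.003
t 6.7333 along y 0.09188147611408794 x 0.0005077083856892843 z 0.0720898406646714 yawx -85.0063429274589 tilt [-0. -0. -1.] F [ 0.6  0.4 -0.7] 0.002037196882070901
0.092 0.14 [-0.    0.02 -2.72]
0.335 0.14 [-9.72  0.05 -2.72]
```

View pics/w3.png

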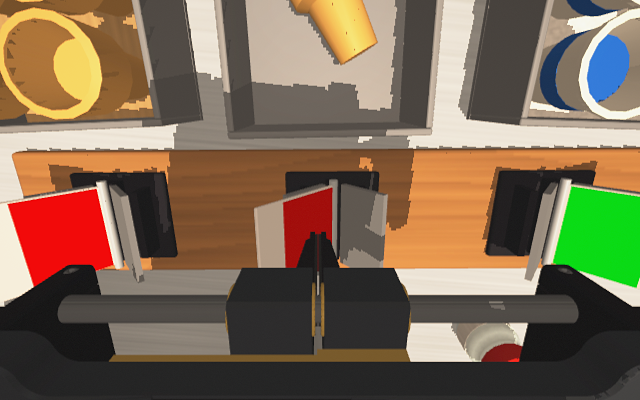

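Tag 2 is now over to red (310,225). I'll lift and move past tag 1 on its +y side.

```bash
python3 -m pendant '[[0,0,0,0,0,-0.5,0],[0,0,0,0,0,-1.3,0],[0,0,0,0,0,-2.1,0],[0,0,0,0,0,-2.72,0],[0,0,0,-0.8,0,-2.72,0],[0,0,0,-2,0,-2.72,0],[0,0,0,-3.2,0,-2.72,0],[0,0,0,-4.4,0,-2.72,0],[0,0,0,-5.6,0,-2.72,0],[0,0,0,-6.8,0,-2.72,0],[0,0,0,-8,0,-2.72,0],[0,0,0,-9,0,-2.72,0]]'
python3 -m pendant '[[0,0,0,-0.5,0,0,0],[0,0,0,-0.7,0,0,0],[0,0,0,-0.7,0,0,0],[0,0,0,-0.7,0,0.4,0],[0,0,0,-0.7,0,1,0],[0,0,0,-0.7,0,1.6,0],[0,0,0,-0.7,0,2.2,0],[0,0,0,-0.7,0,2.72,0],[0,0,0,-0.7,0,2.72,0],[0,0,0,-0.7,0,2.72,0]]'
python3 - <<'E'
from h import *
import cv2
cv2.imwrite("pics/w4.png",grab_frame("wrist")[:,:,::-1])
show((.228,.072))
E
```

```text
time: 7.73
tcp_pos: [0.5225, 0.2988, 0.1401]
eef_rot: [-0.0, 0.737, -0.676, 0.0]
ft_force: [0.3, -0.3, -0.1]
opening: 0.004
time: 8.57
tcp_pos: [0.5212, 0.3133, 0.0714]
eef_rot: [0.001, 0.737, -0.676, -0.0]
ft_force: [-0.0, 0.5, 1.3]
opening: 0.0
t 8.6167 along y 0.3335370640437807 x 0.0016262777131899637 z 0.07219041338570568 yawx -85.07797837156843 tilt [-0. -0. -1.] F [ 0.8 -0.   0.1] 0.0050394061600217335
0.228 0.072 [4.22 0.05 0.01]
```

View pics/w4.png

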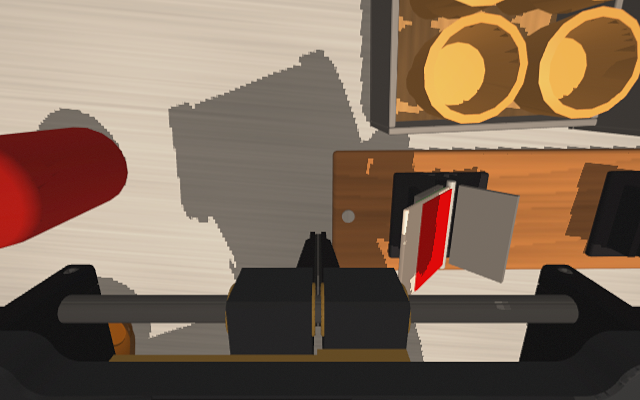

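Fingertips (318,235) are to the left of tag 1's red flap (430,240), with the way clear. I'll push toward -y.

```bash
python3 -m pendant '[[0,0,0,0.4,0,0,0],[0,0,0,0.8,0,0,0],[0,0,0,1.1,0,0,0],[0,0,0,1.4,0,0,0],[0,0,0,1.7,0,0,0],[0,0,0,2.0,0,0,0],[0,0,0,2.3,0,0,0],[0,0,0,2.6,0,0,0],[0,0,0,2.9,0,0,0],[0,0,0,3.2,0,0,0],[0,0,0,3.5,0,0,0],[0,0,0,3.8,0,0,0]]'
python3 -m pendant '[[0,0,0,0.25,0,0,0],[0,0,0,0.42,0,0,0],[0,0,0,0.42,0,0,0],[0,0,0,0.42,0,0,0],[0,0,0,0.42,0,-0.5,0],[0,0,0,0.42,0,-1.3,0],[0,0,0,0.42,0,-2.3,0],[0,0,0,0.42,0,-3.3,0],[0,0,0,0.42,0,-4.3,0],[0,0,0,0.42,0,-4.8,0],[0,0,0,0.42,0,-5,0],[0,0,0,0.42,0,-5,0]]'
python3 - <<'E'
from h import *
import cv2
for n in ("wrist","top","scene"):
    im=grab_frame(n)[:,:,::-1]
    if n=="top": im=cv2.resize(im[100:240,205:405],None,fx=4,fy=4)
    if n=="scene": im=cv2.resize(im[140:310,180:430],None,fx=3,fy=3)
    cv2.imwrite(f"pics/{n}5.png",im)
show()
E
```

```text
time: 9.62
tcp_pos: [0.5294, 0.2193, 0.072]
eef_rot: [0.0, 0.737, -0.676, -0.0]
ft_force: [0.5, 0.7, 0.2]
opening: 0.005
time: 10.62
tcp_pos: [0.5306, 0.21, 0.198]
eef_rot: [-0.001, 0.737, -0.676, 0.001]
ft_force: [0.7, -0.2, 0.2]
opening: 0.004
t 10.7667 along y 0.2290049713206546 x 0.0004905373658556786 z 0.1959196857081793 yawx -85.00054739548199 tilt [-0.002 -0.001 -1.   ] F [-0.  -0.   0.5] 0.0030751697099575823
```

View pics/wrist5.png

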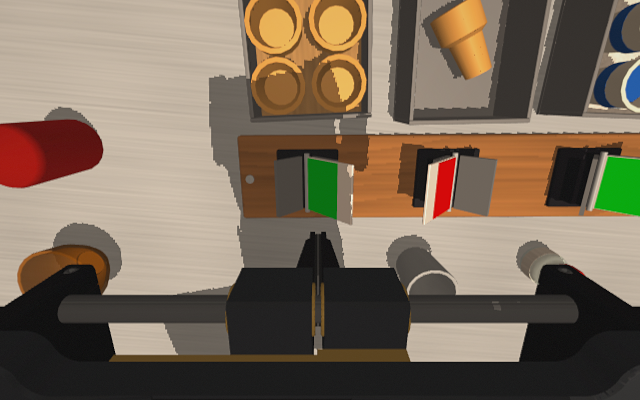

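View pics/top5.png

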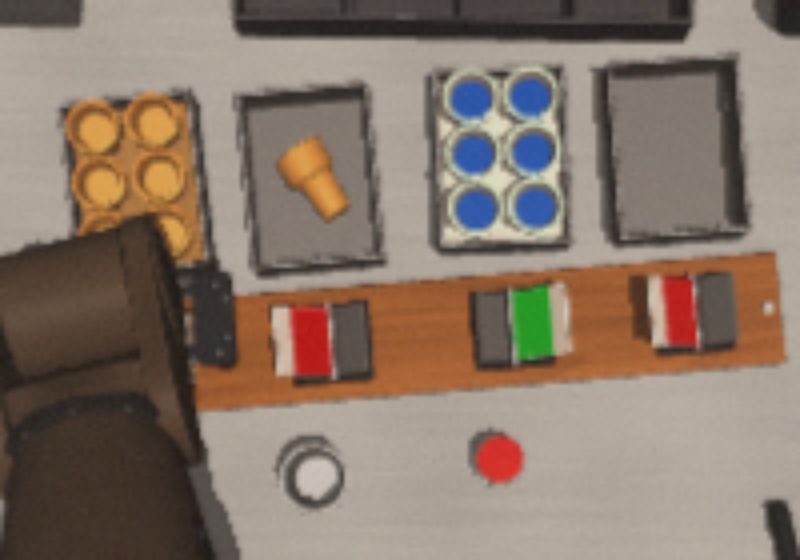

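View pics/scene5.png

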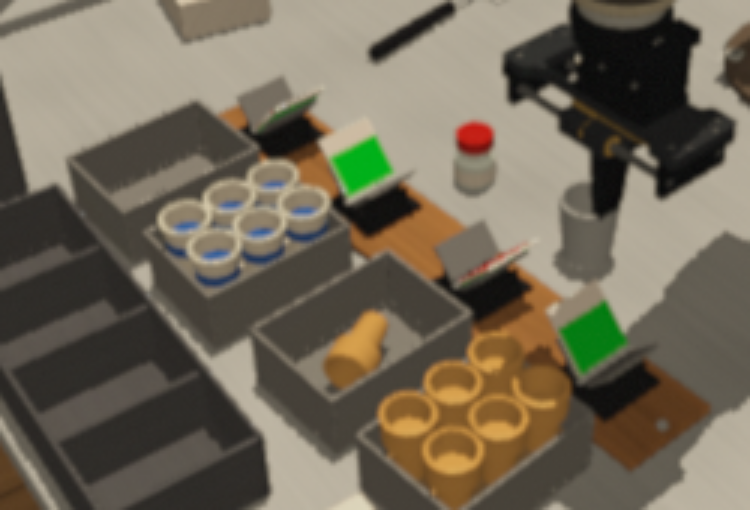

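Tag 1 is green (325,190 in the wrist view), tag 2 red, tag 3 green and tag 4 red. The bins, cup and jar sit at the same pixels as before, and the gripper is clear at z ≈ 0.196 m. Handing in.

```bash
python3 -c "
from rig import *
print(finish_job())"
```

```text
the job is handed in; nothing more can be done
None
```

I set the four tags to match their bins and handed the job in at about 10.8 s of the 51 s allowed; no verdict is reported.

| Tag (left to right) | Bin | Before | Now |
|---|---|---|---|
| 1 | cones, full | red | green |
| 2 | cones, low | green | red |
| 3 | tubs, full | red | green |
| 4 | empty | red | red (not touched) |

I pushed flaps 1, 2 and 3 over with the closed fingertips, about 72 mm above the counter. The wrist force I read between moves never went above about 3.5 N, but I did not log it continuously.

- **Flaps:** The last wrist, top and scene pictures show every flap fully over to the side it should be on. I judged this from the pictures, since I could not read the flap joint values.
- **Other things:** Bins 2 to 4, the cup and the jar are at the same pixels as at the start. In the last top picture the arm hid tag 1 and part of the full cone bin. The wrist and scene pictures show both of them, with nothing disturbed.
- **Gripper:** It stopped at about z = 0.196 m, clear of everything.
- **Disagreement:** My first automatic fit of the board was wrong: it found only part of the board, then gave the wrong angle. I used the board's corners in the picture instead, and the positions computed from them matched the visible edges of all four flaps.

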